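Clamp an incubation chamber shut with its draw latch

TASK

Close up the white incubation chamber with the draw latch on its roof: take the wire loop by its red grip roller, feel its cross bar down into the slot of the steel keeper on top of the blue door and draw it under the prong, then let go and push the red lever over and down past centre until it lies flat and draws the door onto its seal. Be gentle: find the slot by feel, do not press the bar down on the keeper with more than about 20 N or slam the lever, and leave everything else on the bench and on the chamber where it is.

Things in the scene. Friction and masses are not known exactly. Their poses are not given: they have to be found in the camera images.
- chamber: White chamber fixed to the bench, 220 x 230 x 130 mm (x, y, z), blue door 44 mm thick at its -x end, latch on the roof along its plane y = 0. Origin on the bench; +x from the door to the back, z up. Heights below are above the bench. The steel keeper on top of the door has a slot along y, open at the top, floor at 133 mm: the square bar lying in it has its centre at 137 mm.
- slot (a point): Where the middle of the keeper's slot opening would be at mid setting (x = -0.135, y = 0, height 137 mm in the chamber frame). Hidden screws have shifted the real keeper along the chamber's x by up to 8 mm either way: find the slot by feel or sight. The opening is 9 mm wide; the bar pulled to +x in the slot stops under the prong, about 5 mm from the middle.
- block (a point): Centre of the keeper's flat block at mid setting (shifted like the slot): -x side of the slot, 14 mm along x, 18 mm wide, top at 141 mm. On the slot's +x side a prong 14 mm wide leans over the slot, flat top at 148 mm. A bar set down on the block has its centre at about 145 mm (go to +x); on the prong, about 152 mm (go to -x).
- pivot (a point): The lever's pivot axis (parallel to the chamber's y), on the roof, at x = -0.040, y = 0, height 152 mm in the chamber frame.
- lever (a joint): Lever angle, rad: 0 = flat along +x on its stop (clamped), 1.57 = upright, more = leaning to the door; stays where left (0.05 N m). With the bar hooked the loop comes taut at 0.6 to 1.5 (less if the keeper sits towards +x); below that the door's seal is squeezed and the lever gets heavier (a few N at the paddle); dead centre at about 0.24, then it must be pressed down to its stop.
- paddle (a point): Middle of the upper face (the face towards the door when upright) of the lever's red paddle, 76 mm from the pivot. Paddle 32 mm long, 24 mm wide, 6 mm thick; the lever is a straight bar 16 mm wide. Flat, this face is 155 mm high. Push here towards +x, then down.
- bail (a joint): Angle of the wire loop relative to the lever, rad. This value minus the lever's = the loop's elevation: 0 = level, pointing to -x; positive = far end raised. Its pivot is on the lever, 24 mm from the lever's pivot in line with the paddle (4 degrees below). Stays where left (0.03 N m), so a bar not drawn under the prong lifts out as the lever moves.
- bar (a point): Centre of the loop's steel cross bar (square, 6 x 6 mm, 32 mm long along the chamber's y) at the loop's far end, 105 mm from the loop's pivot.
- roller (a point): Centre of the loop's red grip roller, 16 mm in diameter and 14 mm long along the chamber's y, which turns freely on a neck standing square to the loop above the bar; its centre is 48 mm from the bar (straight above it when the loop is level) and 28 mm above a 30 mm wide bridge. Held across its 14 mm ends it lets the loop swing; lever and loop follow its position.
- door (a joint): How far the door is drawn in against its springy seal (2200 N/m), m: 0 at the start, grows towards the chamber, at most 0.0195. It also gives a little when the bar, drawn under the prong, bites. Clamped it reads 0.002 to 0.019, depending on the keeper's setting.
- timer: Small white timer, 45 x 60 x 18 mm, on the chamber's roof; leave alone.
- vial: Amber vial, 28 mm across, 45 mm high, on the chamber's roof; leave alone.
- wash: White wash bottle, 66 mm across, 170 mm high; leave alone.
- beaker: Glass beaker, 80 mm across, 100 mm high; leave alone.
- book: Green book lying flat, 196 x 264 x 28 mm; leave alone.
- tissues: Blue tissue box, 120 x 230 x 80 mm; leave alone.
- tube_rack: Green tube rack, 80 x 200 x 58 mm, with tubes to 114 mm; leave alone.

How it is judged (in metres and radians):
On the way, in this order (a step that is already met when the one before it is completed fails the run):
1. the bar is down in the keeper (its centre less than 141 mm above the bench, on the door) while the lever is still up (over 0.6 rad) (height (world z) of bar below 0.141 m and x of bar in the frame of chamber below -0.12 m and value of joint lever above 0.6 rad), for 0.1 s.
2. the lever is down past centre (below 0.15 rad) with the door drawn in by 1.5 mm or more (value of joint lever below 0.15 rad and value of joint door above 0.0015 m), for 0.1 s.
At the end, for the whole second after the job is handed in: The lever lies flat (below 0.06 rad) and still, the bar is in the keeper (centre below 142 mm) and the door is drawn in by 1.5 mm or more (value of joint lever below 0.06 rad and value of joint door above 0.0015 m and height (world z) of bar below 0.142 m and velocity of joint lever below 0.05 rad/s); the robot touches nothing.
It fails at once if the bar is pressed onto the keeper's block or the prong's top with more than 20 N (contact force between any of keeper_c1, keeper_c3 and lever above 20 N).
It fails at once if the fingers press on the lever itself (not the loop) with more than 35 N (contact force between the fingers and lever_c0 above 35 N or contact force between the fingers and lever_c1 above 35 N).
It fails at once if a thing on the chamber or the bench (timer, vial, wash bottle, beaker, book, tissue box, tube rack) is moved by more than 15 mm (distance of any of timer, vial, wash, beaker, book, tissues, tube_rack from where it was at the start of the episode above 0.015 m).
It also fails if it takes over 67 s, if anything falls off the work surface, if the arm or the gripper's body presses on something with over 40 N, if the wrist force passes 120 N, or if a joint passes its speed limit or range.

ROBOT

A 6-joint arm with a two-finger parallel gripper is mounted at the origin on the work surface. World frame = base frame: x ahead of the robot, y to its left, z up, the work surface at z = 0. Lengths are in mm, angles in rad, forces in N, time in s.
With the tool pointing down it reaches from about 300 to 950 mm from the base axis. Payload 3.1 kg.
Tool frame: the origin (TCP) lies at the very end of the fingers, on their centre line; the grasp point (between the pads) lies 19 mm behind it; x points along the fingers, y is the direction in which the jaws open and shut, and the axes are right-handed (so a half turn about x gives the same grasp; the last joint's range is limited). The gripper opens to 85 mm and grips with 20 to 120 N. Pads are 22 mm wide; open, the fingers measure 114 mm over their backs; the gripper's body (76 mm by 85 mm) begins 54 mm behind the grasp point. The pads swing forward as they close: fully open they stand 13 mm farther back than shut.
Start: joints at [-1.235, 0.308, 1.634, -0, 1.2, -0.07], TCP at [246.696, -574.259, 231.272] pointing down, gripper open.
Joint ranges: [-3.06, 3.06], [-0.79, 1.96], [0.05, 2.63], [-1.19, 4.34], [0.05, 2.64], [-2.94, 2.94]. Speed limits (rad/s): [2.79, 2.79, 3.14, 3.14, 3.14, 3.14].

INTERFACE

Orientations are given as [roll, pitch, yaw] about the fixed x, y, z axes, in that order (R = Rz(yaw) Ry(pitch) Rx(roll)).
In Python, from rig import r gives the robot as it stands.
- The arm moves only by the shell command python3 -m crank 'ROWS' [FORCE]. ROWS is text: rows parted by semicolons, each of 7 numbers parted by spaces: the shift along the tool's x, y, z in units of 30 mm (1.0 is 30 mm), then the turn, a rotation vector about the tool's x, y, z in units of 5 degrees (1.0 is 5 degrees), then the finger opening in mm, from 0 to 85.4. In form: x y z wx wy wz fingers; .... A call has 1 to 20 rows; each row shifts and turns the commanded pose from where the row before left it, along the tool's axes as they then stand; what a row does not reach is not made up. A row lasts 1/8 s, in which the tool goes at most 62.5 mm and 10.7 degrees, less where a joint would pass 70% of its speed; a pose out of reach is approached as far as the arm can. A call is refused whole if a number of a shift passes 1 or a number of a turn 1, either way. A call with a gripper value outside its range is refused whole. The fingers move at their own pace and stop on an object; FORCE is the grip in N (left out, the last holds). Time passes only in rows, so rows that do not move let the fingers close. It gives the time, the measured TCP pose, the force and the opening at its end, in the units of the state.
- r.sense(): the state, without advancing time (a new reading comes with each control period).
- r.read_camera(name): name is "side" or "top"; returns a dict with "frame" (400x640x3 uint8, red, green, blue), "range_z" (400x640 float32, mm along the optical axis (not along the pixel's ray), 0 where there is no reading), "vertical_fov" (degrees; the focal length in pixels is half the picture's height over the tangent of half this angle, whatever the lens; pixels are square), "cx", "cy" (the principal point, pixels), "R" (3x3) and "t" (3): a world point X has camera coordinates R X + t. Camera axes: x right, y down, z forward; pixel columns grow to the right and rows downward; lengths in mm; the calibration is good to about 2 mm. A picture is of the moment at which its call begins.
- r.hand_in(): hands the job in, once; it reports no verdict.
Trained networks look in the newest picture that a camera, given by its name, has taken for a name from the list of things; names that differ only in an ending like _2 or _b are one class to them, and where a whole thing is asked for, a point or a joint stands for the part that bears it (a point fixed in the world has none). Each returns a list of dicts, best first, with "confidence" (0 to 1); they miss things now and then, are a little off and sometimes report something else, mostly with a low value. They report only what shows in the picture. A call takes as long as a camera call.
- r.look_for(thing, camera): "extent" ([left, top, right, bottom] in pixels, round what is visible of it).
The state is a dict: "time_s": time; "joint_pos": joint angles; "dq": joint speeds; "tau": joint torques, N m; "tcp_pos": TCP position; "orientation": TCP orientation; "ft_force": force on the tool from outside, world axes, zero at the start; "wrist_torque": the same for the moment, N m; "opening": opening from 0.0 (shut) to 1.0 (fully open).
Only numpy, scipy, OpenCV 4.12 (cv2) and the standard library are available. Lean on these libraries where they do the work, as an engineer would, in place of code of your own. Each camera call takes 0.05 s, during which the arm holds its last target.

## Working session

There is one attempt and no reset: what is moved stays moved. The work goes in short steps, Python scripts to look and compute and a shell command to move; the robot and the scene stay as the last step left them, time stands still between calls to the robot, and variables do not carry over. Pictures are saved under pics/ and viewed, and the job is handed in when it is done.

```bash
ls; mkdir -p pics; python3 - <<'E'
from rig import r
import cv2
print(r.sense())
for n in ("side","top"):
    c=r.read_camera(n)
    cv2.imwrite(f"pics/{n}0.png",c["frame"][:,:,::-1])
    print(n,c["vertical_fov"],c["cx"],c["cy"],c["R"],c["t"])
    for th in ("chamber","lever","paddle","bail","bar","roller","block","door","timer","vial"):
        print(th,[( [round(v) for v in d["extent"]],round(d["confidence"],2)) for d in r.look_for(th,n)[:2]])
E
```

```text
pics
{'time_s': 0.0, 'joint_pos': array([-1.23470258e+00,  3.09000313e-01,  1.63526130e+00, -8.48619287e-06,
        1.19968023e+00, -6.97536620e-02]), 'dq': array([-1.07442312e-04, -1.69524183e-03,  8.47033634e-04,  9.60872780e-04,
        7.83694972e-04,  7.12679416e-05]), 'tau': array([-1.21496472e-03, -4.15257454e+01, -2.76664925e+01, -1.56293122e-04,
        1.02862602e-02,  1.25966574e-05]), 'tcp_pos': array([ 246.40754008, -573.44598013,  230.01439621]), 'orientation': array([-1.6371866 ,  1.56844713,  1.91025655]), 'ft_force': array([ 0.30336925, -0.87529199,  0.10024765]), 'wrist_torque': array([ 0.07898135,  0.02113133, -0.05758142]), 'opening': 1.0008192591058551}
side 45.050619449748694 310.19544581573666 194.8164625276644 [[-0.71395825 -0.69990121 -0.02004781]
 [-0.38545631  0.41677856 -0.82323695]
 [ 0.58454003 -0.58002926 -0.56734383]] [ 390.43347719  319.23649235 1143.92797455]
chamber [([268, 138, 389, 244], 0.84)]
lever [([330, 141, 364, 176], 0.74), ([332, 139, 359, 168], 0.26)]
paddle [([331, 138, 363, 174], 0.75)]
bail [([452, 166, 465, 187], 0.55), ([336, 141, 361, 162], 0.5)]
bar [([335, 141, 361, 166], 0.51)]
roller []
block [([270, 137, 385, 242], 0.88), ([334, 172, 389, 244], 0.26)]
door [([335, 173, 386, 244], 0.72)]
timer [([275, 172, 294, 183], 0.49)]
vial [([308, 145, 317, 160], 0.47)]
top 48.02222644937278 322.1182951926227 203.95163787064635 [[-0.00522202 -0.99998234  0.0028367 ]
 [-0.98849254  0.00473312 -0.15119556]
 [ 0.15117947 -0.00359361 -0.9884998 ]] [   9.02021253  546.06875609 1591.65562096]
chamber [([317, 147, 395, 244], 0.63)]
lever [([355, 190, 371, 217], 0.6), ([328, 215, 396, 241], 0.53)]
paddle []
bail []
bar [([357, 204, 367, 221], 0.6)]
roller [([323, 157, 340, 172], 0.31)]
block [([314, 151, 397, 244], 0.91)]
door []
timer [([323, 157, 340, 171], 0.5)]
vial []
```

```bash
python3 - <<'E'
import cv2
s=cv2.imread("pics/side0.png");t=cv2.imread("pics/top0.png")
cv2.imwrite("pics/sidec.png",cv2.resize(s[110:260,240:440],None,fx=4,fy=4,interpolation=cv2.INTER_CUBIC))
cv2.imwrite("pics/topc.png",cv2.resize(t[130:260,290:430],None,fx=5,fy=4.6,interpolation=cv2.INTER_CUBIC))
E
```

```text
(no output)
```

View pics/side0.png

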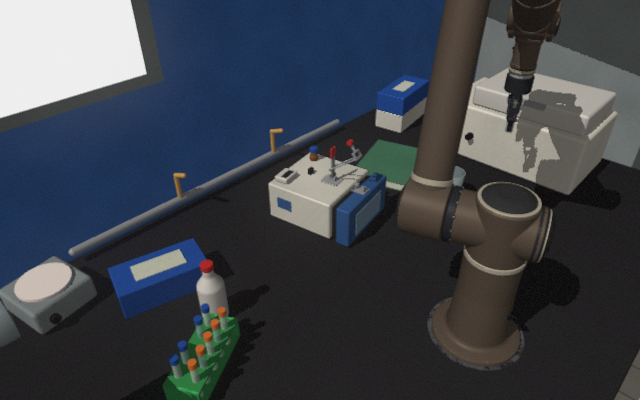

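View pics/top0.png

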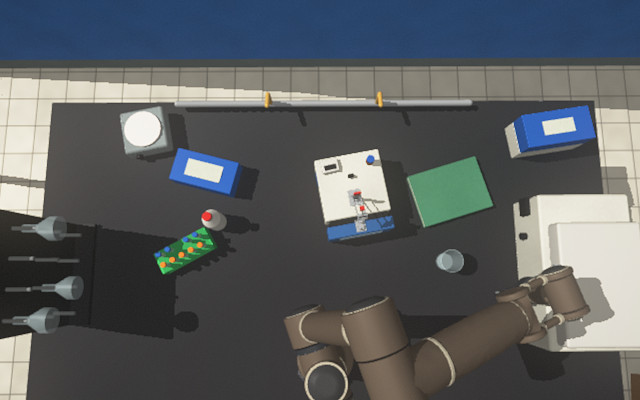

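```bash
sleep 1
```

```text
(no output)
```

View pics/sidec.png

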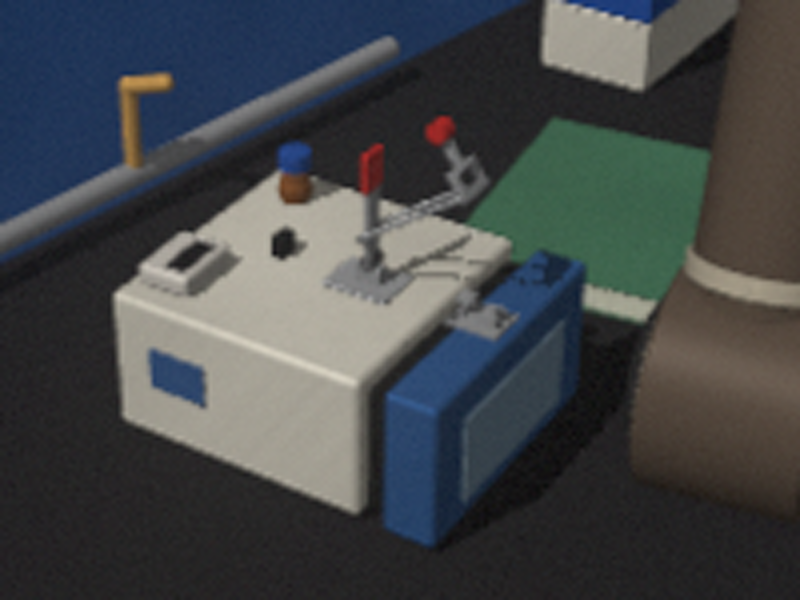

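View pics/topc.png

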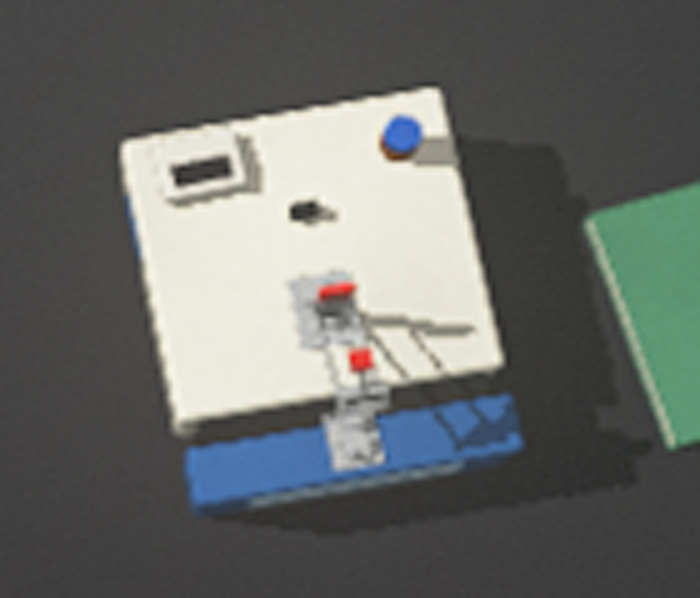

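The pictures show the lever upright (red paddle at side px ~(332,152), top px ~(357,193)), the loop raised towards the door with its red roller at side ~(350,142), top ~(362,208), and the keeper on the door at side ~(360,188), top ~(361,225). Next I'll measure poses from the depth.

```bash
cat > h.py <<'E'
import numpy as np, cv2
from rig import r
def cloud(c):
    Z=c["range_z"].astype(float); h,w=Z.shape
    f=h/2/np.tan(np.radians(c["vertical_fov"]/2))
    u,v=np.meshgrid(np.arange(w),np.arange(h))
    P=np.stack([(u-c["cx"])/f*Z,(v-c["cy"])/f*Z,Z],-1)
    X=(P-np.array(c["t"]))@np.array(c["R"])
    X[Z<=0]=np.nan
    return X
def proj(c,X):
    h=400;f=h/2/np.tan(np.radians(c["vertical_fov"]/2))
    p=np.atleast_2d(X)@np.array(c["R"]).T+np.array(c["t"])
    return np.c_[f*p[:,0]/p[:,2]+c["cx"],f*p[:,1]/p[:,2]+c["cy"]]
def masks(c):
    hsv=cv2.cvtColor(c["frame"],cv2.COLOR_RGB2HSV); H,S,V=[hsv[...,i].astype(int) for i in range(3)]
    red=((H<8)|(H>172))&(S>150)&(V>90)
    return red,H,S,V
E
python3 - <<'E'
from h import *
for n,box in (("top",(300,140,410,250)),("side",(260,130,400,250))):
    c=r.read_camera(n);X=cloud(c);red,H,S,V=masks(c)
    b=np.zeros(red.shape,bool);b[box[1]:box[3],box[0]:box[2]]=1
    Z=X[...,2]
    m=b&(Z>122)&(Z<137)&(S<60)&(V>120)
    P=X[m];print(n,"roof n",len(P),"z",np.median(P[:,2]))
    rect=cv2.minAreaRect(P[:,:2].astype(np.float32));print(rect, cv2.boxPoints(rect).round(1).tolist())
    m=b&(Z>115)&(Z<137)&(H>95)&(H<125)&(S>100)
    P=X[m];
    if len(P)>5:
        rect=cv2.minAreaRect(P[:,:2].astype(np.float32));print("door",len(P),np.median(P[:,2]),rect)
    k,l,st,ce=cv2.connectedComponentsWithStats((red&b).astype(np.uint8))
    for i in range(1,k):
        if st[i,4]>3: 
            q=X[l==i]; print("red",ce[i].round(1),st[i,4],np.nanmedian(q,0).round(1),np.nanmin(q,0).round(1),np.nanmax(q,0).round(1))
E
```

```text
top roof n 3552 z 129.48561691839902
((574.86572265625, -102.10382080078125), (276.87542724609375, 227.86924743652344), 10.361248016357422) [[418.20001220703125, -14.899999618530273], [459.20001220703125, -239.10000610351562], [731.5, -189.3000030517578], [690.5999755859375, 34.900001525878906]]
door 715 128.80471586634746 ((452.3790588378906, -124.46202850341797), (43.58583068847656, 227.43055725097656), 10.357484817504883)
red [356.8 192.8] 13 [ 551.3 -104.8  240.1] [ 549.6 -114.6  227.3] [554.2 -95.  244.1]
red [361.8 207.6] 13 [ 496.1 -116.   283.1] [ 492.8 -119.5  276.9] [ 502.6 -109.4  288.6]
side roof n 2400 z 130.79542332514046
((572.6654663085938, -96.02644348144531), (269.3772277832031, 231.71469116210938), 10.141683578491211) [[419.70001220703125, -5.699999809265137], [460.5, -233.8000030517578], [725.7000122070312, -186.39999389648438], [684.7999877929688, 41.70000076293945]]
door 748 129.66271133416944 ((558.5867309570312, -95.33415222167969), (277.14666748046875, 230.72010803222656), 12.417049407958984)
red [349.4 141.9] 35 [ 495.1 -109.3  278.9] [ 487.1 -518.4   -1. ] [ 837.3 -104.7  285.6]
red [331.6 150.7] 30 [549.9 -94.5 239.9] [ 545.3 -114.7  213.8] [555.8 -89.6 246.3]
```

```bash
python3 - <<'E'
from h import *
a=np.radians(10.35);ex=np.array([np.cos(a),np.sin(a)]);ey=np.array([-ex[1],ex[0]])
o=np.array([602.8,-97.])
for n in ("top","side"):
    c=r.read_camera(n);X=cloud(c);red,H,S,V=masks(c)
    x=(X[...,:2]-o)@ex;y=(X[...,:2]-o)@ey;Z=X[...,2]
    for y0 in (-100,-80,-60,-40,40,60,80,100):
        s=(abs(y-y0)<8)&(abs(x)<220)
        w=s&(abs(Z-130)<6)&(S<60)&(V>100); b=s&(abs(Z-130)<6)&(H>95)&(H<125)&(S>100)
        e=lambda v:(v.min().round(1),v.max().round(1)) if v.size else None
        print(n,y0,"white",e(x[w]),"blue",e(x[b]),Z[w].mean().round(1))
    w=(abs(Z-130)<6)&(abs(x)<90)&(abs(y)<150)&(S<60); 
    for x0 in(-80,-50,50,80):
        q=w&(abs(x-x0)<10); print("y ext",x0,y[q].min().round(1),y[q].max().round(1))
    # latch things above roof
    q=(Z>140)&(Z<320)&(x>-220)&(x<0)&(abs(y)<30)
    print("hi",n,q.sum()); 
    v,u=np.nonzero(q)
    for i in range(0,len(v),1 if len(v)<150 else 3): print((int(u[i]),int(v[i])),x[v[i],u[i]].round(),y[v[i],u[i]].round(),Z[v[i],u[i]].round(),"R" if red[v[i],u[i]] else "",end="; ")
    print()
E
```

```text
top -100 white (np.float64(-109.5), np.float64(106.7)) blue (np.float64(-173.8), np.float64(-132.1)) 129.9
top -80 white (np.float64(-108.5), np.float64(108.7)) blue (np.float64(-174.3), np.float64(-132.4)) 129.8
top -60 white (np.float64(-110.2), np.float64(109.5)) blue (np.float64(-173.5), np.float64(-133.4)) 129.6
top -40 white (np.float64(-110.8), np.float64(108.5)) blue (np.float64(-173.2), np.float64(-131.8)) 129.5
top 40 white (np.float64(-109.8), np.float64(108.1)) blue (np.float64(-173.9), np.float64(-131.8)) 129.4
top 60 white (np.float64(-110.9), np.float64(108.5)) blue (np.float64(-173.3), np.float64(-131.8)) 129.4
top 80 white (np.float64(-110.7), np.float64(107.9)) blue (np.float64(-173.7), np.float64(-131.9)) 129.6
top 100 white (np.float64(-107.2), np.float64(106.7)) blue (np.float64(-174.1), np.float64(-132.4)) 129.7
y ext -80 -113.8 112.7
y ext -50 -115.1 113.6
y ext 50 -115.7 113.1
y ext 80 -115.0 113.3
hi top 213
(357, 191) -46.0 0.0 241.0 ; (360, 191) -49.0 -8.0 247.0 ; (355, 192) -49.0 7.0 242.0 ; (358, 192) -50.0 -2.0 241.0 R; (361, 192) -52.0 -11.0 244.0 ; (35
[... 6150 characters left out ...]
 -4.0 158.0 ; (333, 173) -55.0 5.0 158.0 ; (330, 174) -49.0 11.0 156.0 ; (333, 174) -56.0 6.0 155.0 ; (330, 175) -48.0 10.0 151.0 ; (333, 175) -58.0 10.0 155.0 ; (330, 176) -48.0 11.0 149.0 ; (333, 176) -60.0 12.0 153.0 ; (336, 176) -63.0 -0.0 148.0 ; (332, 177) -54.0 8.0 146.0 ; (335, 177) -64.0 7.0 148.0 ; (332, 178) -54.0 8.0 142.0 ; (335, 178) -62.0 3.0 142.0 ; (357, 182) -132.0 -5.0 148.0 ; (357, 183) -135.0 1.0 149.0 ; (354, 184) -129.0 8.0 147.0 ; (357, 184) -137.0 5.0 148.0 ; (357, 185) -139.0 7.0 147.0 ; (364, 186) -156.0 -4.0 143.0 ; (362, 187) -153.0 2.0 142.0 ; (365, 187) -161.0 0.0 144.0 ; (362, 188) -156.0 9.0 143.0 ; (365, 188) -163.0 2.0 142.0 ; (363, 189) -163.0 15.0 146.0 ;
```

```bash
cat >> h.py <<'E'
from scipy.spatial.transform import Rotation as Ro
A=np.radians(10.35);EX=np.array([np.cos(A),np.sin(A),0]);EY=np.array([-EX[1],EX[0],0]);EZ=np.array([0,0,1.])
O=np.array([590.6,-97.2,0])
def ch(p): d=np.asarray(p)-O; return np.array([d@EX,d@EY,d[2]])
def wo(c): return O+c[0]*EX+c[1]*EY+c[2]*EZ
def tgtR(s=1):   # tool x down, y along s*EY
    x=-EZ; y=s*EY; z=np.cross(x,y); return np.c_[x,y,z]
def st():
    s=r.sense(); R=Ro.from_euler("xyz",s["orientation"]).as_matrix()
    return s,R
def rep(tc=None,s_=1):
    s,R=st(); print("t",round(s["time_s"],2),"tcp ch",ch(s["tcp_pos"]).round(1),"F ch",[round(float(s["ft_force"]@e),1) for e in (EX,EY,EZ)],"M",s["wrist_torque"].round(2),"op",round(s["opening"],3))
    if tc is not None:
        d=wo(tc)-s["tcp_pos"]; print(" shift units (tool):",(R.T@d/30).round(2), "turn units:",(np.degrees((Ro.from_matrix(R.T@tgtR(s_))).as_rotvec())/5).round(2))
E
python3 - <<'E'
from h import *
s,R=st();print(R.round(3));rep([-96,1,340],1);rep([-96,1,340],-1)
E
```

```text
[[-0.     0.395 -0.919]
 [ 0.    -0.919 -0.395]
 [-1.    -0.    -0.   ]]
t 1.3 tcp ch [-424.  -407.5  231.2] F ch [0.5, -0.4, 0.7] M [ 0.01 -0.02 -0.01] op 1.003
 shift units (tool): [ -3.62 -10.83 -13.7 ] turn units: [-33.42  -0.    -0.  ]
t 1.3 tcp ch [-424.  -407.5  231.2] F ch [0.5, -0.4, 0.7] M [ 0.01 -0.02 -0.01] op 1.003
 shift units (tool): [ -3.62 -10.83 -13.7 ] turn units: [ 2.58 -0.    0.  ]
```

```bash
python3 -m crank '-1 0 0 0.86 0 0 85; -1 0 0 0.86 0 0 85; -1 0 0 0.86 0 0 85; -0.62 -0.6 -0.5 0 0 0 85; 0 -0.97 -0.78 0 0 0 85; 0 -0.97 -0.78 0 0 0 85; 0 -0.97 -0.78 0 0 0 85; 0 -0.97 -0.78 0 0 0 85; 0 -0.97 -0.78 0 0 0 85; 0 -0.97 -0.78 0 0 0 85; 0 -0.97 -0.78 0 0 0 85; 0 -0.97 -0.78 0 0 0 85; 0 -0.97 -0.78 0 0 0 85; 0 -0.97 -0.78 0 0 0 85; 0 -0.97 -0.78 0 0 0 85; 0 -0.97 -0.78 0 0 0 85; 0 -0.97 -0.78 0 0 0 85; 0 0 0 0 0 0 85'; python3 - <<'E'
from h import *
rep([-96,1,330],-1)
for n in ("side","top"):
    c=r.read_camera(n); print(n,proj(c,r.sense()["tcp_pos"]).round(1), proj(c,wo([-96,1,279])).round(1))
    f=c["frame"][:,:,::-1]; f=f[90:210,290:410]if n=="side" else f[130:250,310:430]
    cv2.imwrite(f"pics/{n}1.png",cv2.resize(f,None,fx=5,fy=5,interpolation=cv2.INTER_CUBIC))
E
```

```text
time_s: 3.55
tcp_pos: [490.2, -125.1, 339.9]
orientation: [-2.381, 1.57, 0.945]
ft_force: [0.3, -0.4, 0.0]
opening: 0.995
t 3.55 tcp ch [-103.8   -9.5  339.9] F ch [0.2, -0.5, 0.0] M [-0.02  0.    0.01] op 0.995
 shift units (tool): [ 0.33 -0.35 -0.26] turn units: [ 0.04 -0.    0.  ]
side [[355.2 120.5]] [[349.8 141.3]]
top [[367.5 207.4]] [[361.1 208.2]]
```

View pics/side1.png

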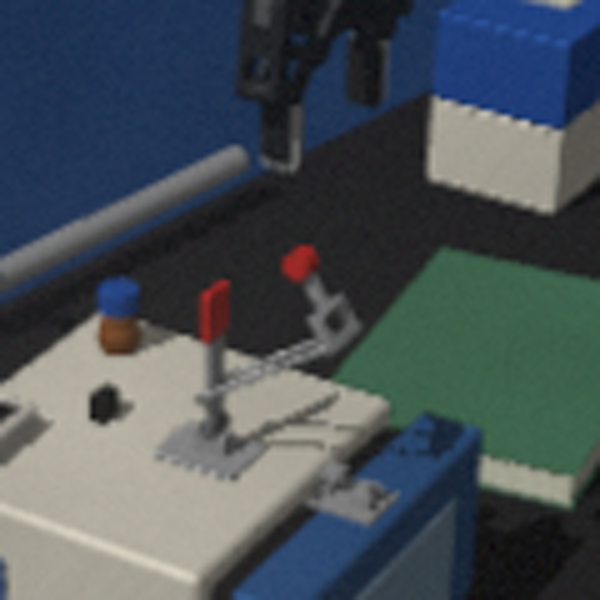

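View pics/top1.png

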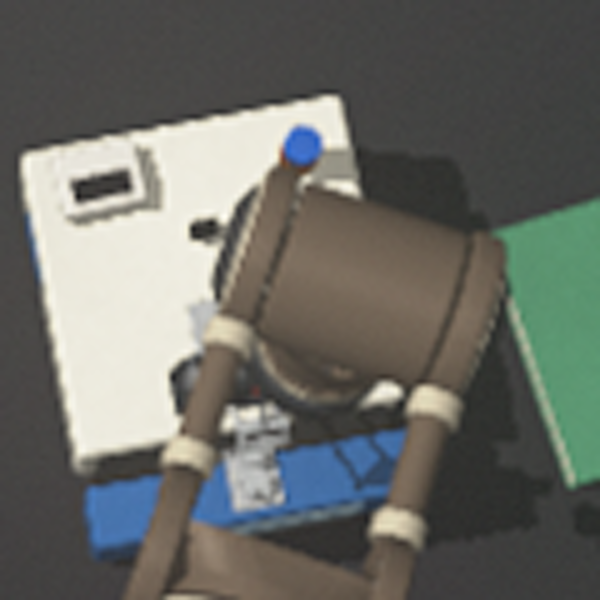

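The side view shows the open finger tips at about (346,123) and (364,110), roller below at (350,142). Tips agree with the robot's own TCP to within 1 px. I'll check the depth bias with the fingers too.

```bash
python3 - <<'E'
from h import *
c=r.read_camera("side");X=cloud(c)
for (u,v) in ((346,120),(347,121),(345,119),(347,119),(363,107),(363,109),(364,105)):
    print(u,v,ch(X[v,u]).round(1))
red,H,S,V=masks(c)
m=red.copy();m[:, :340]=0;m[:,360:]=0;m[:130]=0;m[150:]=0
P=np.array([ch(p) for p in X[m]]);P=P[P[:,2]>200];print("roller",np.median(P,0).round(1),len(P))
m=red.copy();m[:, :322]=0;m[:,340:]=0;m[:140]=0;m[165:]=0
P=np.array([ch(p) for p in X[m]]);P=P[P[:,2]>200];print("paddle",np.median(P,0).round(1),len(P))
E
```

```text
346 120 [-107.6   45.1  365. ]
347 121 [-110.3   44.3  362.5]
345 119 [-102.9   42.2  365.5]
347 119 [-110.8   45.5  368.9]
363 107 [-102.1  -56.5  361.2]
363 109 [-101.8  -57.4  354.9]
364 105 [-104.5  -57.2  367.5]
roller [-96.8   4.9 279.7] 32
paddle [-41.1  11.  239. ] 30
```

```bash
python3 -m crank '0 -0.35 -0.3 0 0 0 85; 0.65 0 0 0 0 0 60; 0.65 0 0 0 0 0 60; 0.65 0 0 0 0 0 50; 0.65 0 0 0 0 0 45; 0 0 0 0 0 0 40; 0 0 0 0 0 0 40'; python3 - <<'E'
from h import *
rep([-95,1,262],-1)
for n in ("side",):
    c=r.read_camera(n); print(n,proj(c,r.sense()["tcp_pos"]).round(1))
    f=c["frame"][:,:,::-1]; f=f[90:210,290:410]
    cv2.imwrite(f"pics/{n}2.png",cv2.resize(f,None,fx=5,fy=5,interpolation=cv2.INTER_CUBIC))
E
```

```text
time_s: 4.58
tcp_pos: [497.0, -115.4, 262.6]
orientation: [2.731, 1.57, -0.23]
ft_force: [0.6, 0.3, 0.0]
opening: 0.47
t 4.58 tcp ch [-95.4  -1.  262.6] F ch [0.7, 0.2, 0.0] M [-0.01 -0.03  0.02] op 0.47
 shift units (tool): [ 0.02 -0.07 -0.01] turn units: [-0.01 -0.01 -0.01]
side [[349.8 145.9]]
```

View pics/side2.png

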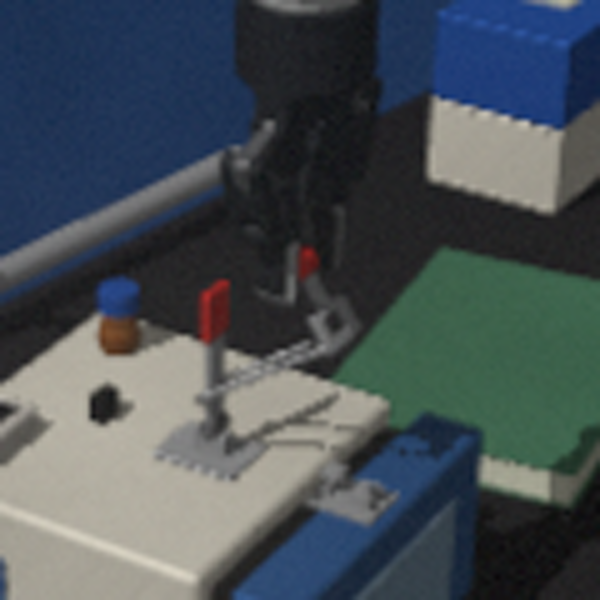

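The roller (crop (302,262)) sits between the open fingers, centred on the TCP column. I'll close on it.

```bash
python3 -m crank '0 0 0 0 0 0 25; 0 0 0 0 0 0 10; 0 0 0 0 0 0 8; 0 0 0 0 0 0 8; 0 0 0 0 0 0 8; 0 0 0 0 0 0 8' 40; python3 - <<'E'
from h import *
rep([-95,1,262],-1)
for n in ("side",):
    c=r.read_camera(n)
    f=c["frame"][:,:,::-1]; f=f[90:210,290:410]
    cv2.imwrite(f"pics/{n}3.png",cv2.resize(f,None,fx=5,fy=5,interpolation=cv2.INTER_CUBIC))
E
```

```text
time_s: 5.38
tcp_pos: [496.4, -115.4, 262.4]
orientation: [1.231, 1.57, -1.73]
ft_force: [-2.3, -1.2, 6.0]
opening: 0.148
t 5.38 tcp ch [-96.   -1.  262.4] F ch [-2.5, -0.8, 6.0] M [-0.19  0.45 -0.  ] op 0.148
 shift units (tool): [ 0.01 -0.07 -0.03] turn units: [ 0.    0.   -0.01]
```

View pics/side3.png

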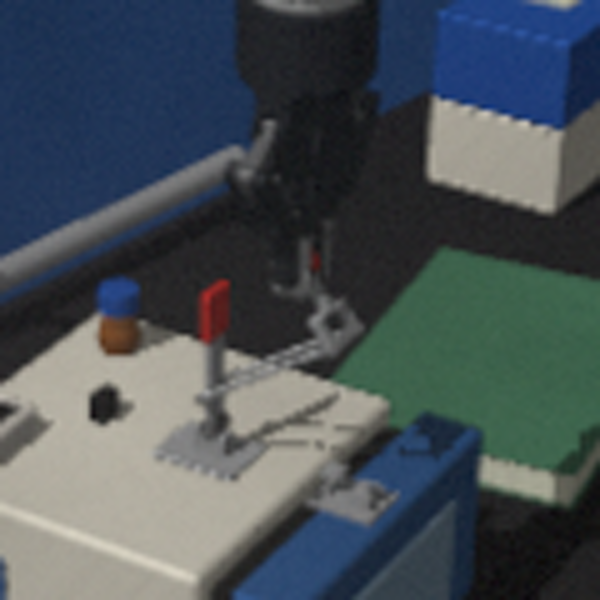

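Grip is firm (12.6 mm, red roller just visible between the pads). Now I'll plan the arc and get a better estimate of the keeper.

```bash
cat >> h.py <<'E'
from scipy.optimize import fsolve
P0=np.array([-40,152.])
def B(th): return P0+24*np.array([np.cos(th-np.radians(4)),np.sin(th-np.radians(4))])
def bar(th,ph): return B(th)+105*np.array([-np.cos(ph),np.sin(ph)])
def rol(th,ph): return bar(th,ph)+48*np.array([np.sin(ph),np.cos(ph)])
def frombar(b,g=(1.57,-.3)): return fsolve(lambda q:bar(*q)-b,g)
def fromrol(p,g=(1.57,-.3)): return fsolve(lambda q:rol(*q)-p,g)
E
python3 - <<'E'
from h import *
th0,ph0=fromrol(np.array([-95,278]),(1.57,.62));print("start",th0,ph0)
for x in (-143,-139,-135,-131,-127):
    for z in (158,145,137):
        q=frombar(np.array([x,z]));print(x,z,q.round(3),rol(*q).round(1))
pr=rol(1.57,.62);print(pr)
for ph in (.45,.3,.15,0,-.15,-.2):
    p=rol(1.57,ph);print(ph,p.round(1),"bar",bar(1.57,ph).round(1),"rows x,z",[((pr-p)[1]/30).round(2),(-(p-pr)[0]/30).round(2)]);pr=p
c=r.read_camera("side");X=cloud(c)
for v in range(178,194):
    for u in range(346,370):
        p=ch(X[v,u])
        if p[2]>137 and abs(p[1])<14 and p[0]<-110: print((u,v),p.round().astype(int),c["frame"][v,u].sum(),end=" ")
    print()
E
```

```text
start 1.6803032410357945 0.6548312984693354
-143 158 [ 1.622 -0.172] [-151.2  205.3]
-143 145 [ 1.751 -0.298] [-157.1  190.9]
-143 137 [ 1.862 -0.375] [-160.6  181.7]
-139 158 [ 1.451 -0.168] [-147.   205.3]
-139 145 [ 1.585 -0.299] [-153.2  190.9]
-139 137 [ 1.703 -0.38 ] [-156.8  181.6]
-135 158 [ 1.269 -0.156] [-142.5  205.4]
-135 145 [ 1.409 -0.293] [-148.9  191. ]
-135 137 [ 1.534 -0.379] [-152.8  181.6]
-131 158 [ 1.066 -0.135] [-137.5  205.6]
-131 145 [ 1.213 -0.278] [-144.2  191.2]
-131 137 [ 1.35 -0.37] [-148.4  181.7]
-127 158 [ 0.825 -0.1  ] [-131.8  205.8]
-127 145 [ 0.979 -0.25 ] [-138.9  191.5]
-127 137 [ 1.134 -0.35 ] [-143.5  182.1]
[-95.87433012 276.01505422]
0.45 [-112.   264.8] bar [-132.9  221.6] rows x,z [np.float64(0.37), np.float64(0.54)]
0.3 [-124.4  252.8] bar [-138.6  207. ] rows x,z [np.float64(0.4), np.float64(0.42)]
0.15 [-135.   239.1] bar [-142.1  191.6] rows x,z [np.float64(0.46), np.float64(0.35)]
0 [-143.3  223.9] bar [-143.3  175.9] rows x,z [np.float64(0.51), np.float64(0.28)]
-0.15 [-149.3  207.7] bar [-142.1  160.2] rows x,z [np.float64(0.54), np
[... 725 characters left out ...]
86) [-146   -8  142] 295 
(355, 187) [-122    8  139] 308 (361, 187) [-138    1  141] 356 (362, 187) [-141    1  143] 371 (363, 187) [-143   -2  141] 325 (364, 187) [-147    1  144] 257 (365, 187) [-150    0  145] 278 (366, 187) [-151   -5  142] 270 
(360, 188) [-138    8  142] 351 (361, 188) [-139    3  139] 385 (362, 188) [-142    3  140] 372 (363, 188) [-146    3  142] 331 (364, 188) [-147   -1  140] 212 (365, 188) [-153    6  146] 204 
(361, 189) [-143   10  141] 364 (362, 189) [-146    9  142] 364 (363, 189) [-148    7  141] 344 (364, 189) [-150    5  141] 248 
(361, 190) [-143    9  137] 352 (362, 190) [-147   13  141] 348 (363, 190) [-149   10  140] 326 (364, 190) [-151    6  138] 218
```

```bash
python3 -m crank '0.18 0 0.27 0 0 0 8; 0.19 0 0.27 0 0 0 8; 0.2 0 0.21 0 0 0 8; 0.2 0 0.21 0 0 0 8; 0.23 0 0.17 0 0 0 8; 0.23 0 0.17 0 0 0 8; 0.25 0 0.12 0 0 0 8; 0.25 0 0.12 0 0 0 8; 0 0 0 0 0 0 8; 0 0 0 0 0 0 8'; python3 - <<'E'
from h import *
rep([-144,0,194],-1)
for n in ("side",):
    c=r.read_camera(n)
    f=c["frame"][:,:,::-1]; f=f[110:230,290:410]
    cv2.imwrite(f"pics/{n}4.png",cv2.resize(f,None,fx=5,fy=5,interpolation=cv2.INTER_CUBIC))
E
```

```text
time_s: 6.72
tcp_pos: [451.3, -123.4, 210.0]
orientation: [-2.844, 1.57, 0.478]
ft_force: [-2.5, -2.1, 1.3]
opening: 0.149
t 6.72 tcp ch [-141.8   -0.7  210. ] F ch [-2.9, -1.6, 1.3] M [-0.43  0.36  0.04] op 0.149
 shift units (tool): [ 0.53 -0.02  0.07] turn units: [-0. -0.  0.]
```

View pics/side4.png

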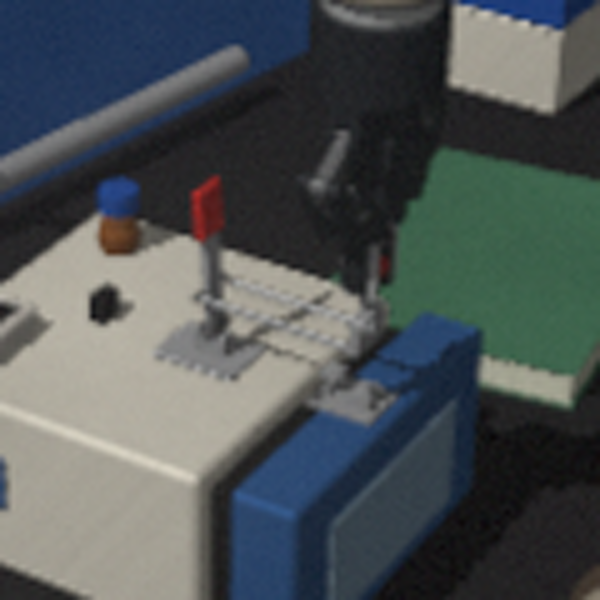

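The loop is about level with the bar above the keeper (crop ~(365,335) over (350,395)). Lowering to just above the prong.

```bash
python3 -m crank '0.2 0 0 0 0 0 8; 0.2 0 0 0 0 0 8; 0.2 0 0 0 0 0 8; 0 0 0 0 0 0 8; 0 0 0 0 0 0 8'; python3 - <<'E'
from h import *
rep()
s=r.sense();t=ch(s["tcp_pos"]);q=fromrol(np.array([t[0],t[2]+13.6]));print(q,bar(*q))
for n in ("side","top"):
    c=r.read_camera(n)
    f=c["frame"][:,:,::-1]; f=f[130:210,310:390] if n=="side" else f[180:260,320:400]
    cv2.imwrite(f"pics/{n}5.png",cv2.resize(f,None,fx=7,fy=7,interpolation=cv2.INTER_CUBIC))
    if n=="side":
        for y in (-16,0,16): print(y,[proj(c,wo([x,y,z])).round(1)[0].tolist() for x,z in ((bar(*q)),(-139.5,141),(-131,148))])
E
```

```text
time_s: 7.4
tcp_pos: [451.4, -123.3, 192.0]
orientation: [-2.955, 1.57, 0.367]
ft_force: [-0.9, -2.9, 0.7]
opening: 0.154
t 7.4 tcp ch [-141.7   -0.7  192. ] F ch [-1.4, -2.7, 0.7] M [-0.44  0.3  -0.05] op 0.154
[ 1.23800277 -0.1525602 ] [-134.3768194   158.12427113]
-16 [[363.1, 179.1], [364.4, 184.5], [361.9, 181.6]]
0 [[360.4, 181.6], [361.7, 187.0], [359.2, 184.2]]
16 [[357.6, 184.2], [359.0, 189.6], [356.5, 186.8]]
```

View pics/side5.png

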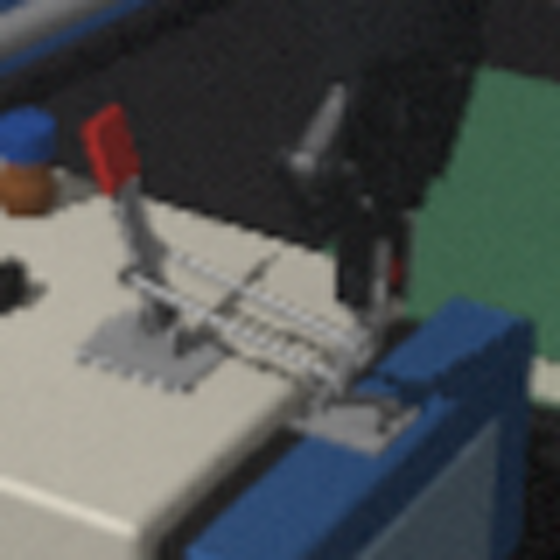

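View pics/top5.png

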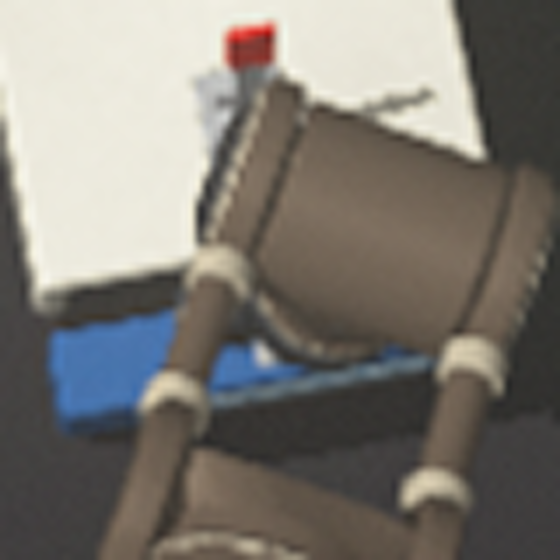

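```bash
python3 -m crank '0.05 0 0.02 0 0 0 8; 0.05 0 0.02 0 0 0 8; 0.05 0 0.02 0 0 0 8; 0.05 0 0.02 0 0 0 8; 0 0 0 0 0 0 8'; cat > e.py <<'E'
from h import *
rep()
s=r.sense();t=ch(s["tcp_pos"]);q=fromrol(np.array([t[0],t[2]+13.6]));print(q.round(3),bar(*q).round(1))
E
python3 e.py; python3 - <<'E'
from h import *
c=r.read_camera("side");red,H,S,V=masks(c);m=red;m[:135]=0;m[175:]=0;m[:,:315]=0;m[:,345:]=0
v,u=np.nonzero(m);print("paddle px",u.mean(),v.mean(),len(u))
for th in (1.0,1.1,1.2,1.3,1.4):
    p=P0+76*np.array([np.cos(th),np.sin(th)])+3*np.array([-np.sin(th),np.cos(th)]);print(th,proj(c,wo([p[0],0,p[1]])).round(1))
E
```

```text
time_s: 8.12
tcp_pos: [449.4, -123.8, 186.0]
orientation: [2.982, 1.569, 0.021]
ft_force: [2.5, -1.5, -0.1]
opening: 0.148
t 8.12 tcp ch [-143.7   -0.8  186. ] F ch [2.2, -2.0, -0.1] M [-0.2  -0.52 -0.01] op 0.148
[ 1.259 -0.207] [-133.8  152.7]
paddle px 325.188679245283 150.73584905660377 53
1.0 [[321.6 151.5]]
1.1 [[323.5 151.1]]
1.2 [[325.6 150.9]]
1.3 [[327.7 150.9]]
1.4 [[329.8 151.1]]
```

```bash
python3 -m crank '0.05 0 0.02 0 0 0 8; 0.05 0 0.02 0 0 0 8; 0 0 0 0 0 0 8'; python3 e.py;  python3 -m crank '0.05 0 0.02 0 0 0 8; 0 0 0 0 0 0 8'|tail -2; python3 e.py
```

```text
time_s: 8.55
tcp_pos: [447.7, -124.1, 182.9]
orientation: [2.754, 1.57, -0.207]
ft_force: [4.6, -1.5, -0.1]
opening: 0.152
t 8.55 tcp ch [-145.4   -0.8  182.9] F ch [4.2, -2.3, -0.1] M [-0.27 -0.66  0.  ] op 0.152
[ 1.304 -0.238] [-134.1  149.9]
ft_force: [3.8, -1.6, -1.5]
opening: 0.15
t 8.8 tcp ch [-146.3   -0.8  181.4] F ch [3.5, -2.2, -1.5] M [-0.24 -0.67 -0.03] op 0.15
[ 1.326 -0.253] [-134.2  148.5]
```

```bash
for i in 1 2; do python3 -m crank '0.05 0 0.02 0 0 0 8; 0 0 0 0 0 0 8'>/dev/null; python3 e.py; done
```

```text
t 9.05 tcp ch [-146.9   -0.8  179.9] F ch [2.4, -2.6, -1.4] M [-0.26 -0.62 -0.04] op 0.152
[ 1.344 -0.268] [-134.2  147.2]
t 9.3 tcp ch [-147.6   -0.7  178.3] F ch [2.3, -2.4, -1.2] M [-0.3  -0.56 -0.07] op 0.153
[ 1.361 -0.282] [-134.2  145.8]
```

```bash
for i in 1 2 ; do python3 -m crank '0.05 0 0.02 0 0 0 8; 0 0 0 0 0 0 8'>/dev/null; python3 e.py; done; python3 - <<'E'
from h import *
c=r.read_camera("side");f=c["frame"][:,:,::-1][130:210,310:390];cv2.imwrite("pics/side6.png",cv2.resize(f,None,fx=7,fy=7,interpolation=cv2.INTER_CUBIC))
E
```

```text
t 9.55 tcp ch [-148.1   -0.7  176.9] F ch [2.9, -2.4, -0.7] M [-0.39 -0.53 -0.01] op 0.15
[ 1.375 -0.296] [-134.1  144.5]
t 9.8 tcp ch [-148.6   -0.8  175.5] F ch [3.2, -2.2, -0.4] M [-0.24 -0.54 -0.03] op 0.152
[ 1.387 -0.308] [-134.   143.4]
```

View pics/side6.png

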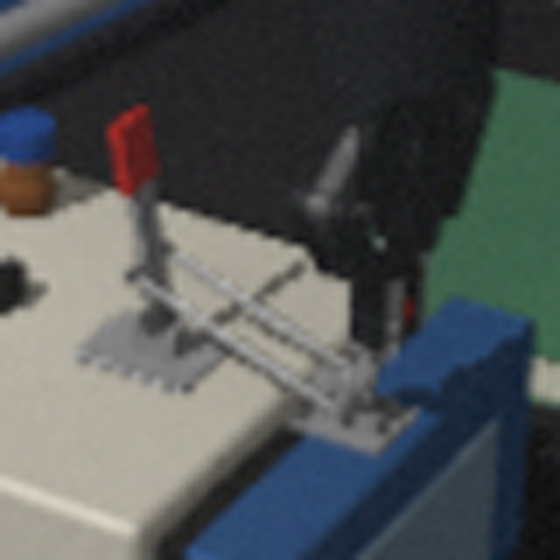

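The bar looks lined up with the slot (crop ~(345,405)); no contact force yet. Continuing down.

```bash
for i in 1 2 3; do python3 -m crank '0.05 0 0.02 0 0 0 8; 0 0 0 0 0 0 8'>/dev/null; python3 e.py; done
```

```text
t 10.1 tcp ch [-148.8   -0.8  174.2] F ch [4.0, -2.5, 0.7] M [-0.26 -0.6  -0.02] op 0.152
[ 1.391 -0.32 ] [-133.7  142.2]
t 10.35 tcp ch [-149.1   -0.9  172.8] F ch [4.6, -2.5, 1.4] M [-0.13 -0.83  0.03] op 0.151
[ 1.395 -0.332] [-133.4  141.1]
t 10.6 tcp ch [-149.2   -0.9  171.6] F ch [6.1, -1.7, 2.3] M [-0.08 -0.92 -0.04] op 0.152
[ 1.397 -0.343] [-133.1  140. ]
```

The rising +x force means the bar is in the slot and rubbing the block's wall. I'll ease off to +x and keep lowering.

```bash
python3 -m crank '0.05 0 -0.05 0 0 0 8; 0 0 0 0 0 0 8'>/dev/null; python3 e.py;for i in 1 2; do python3 -m crank '0.05 0 0 0 0 0 8; 0 0 0 0 0 0 8'>/dev/null; python3 e.py; done
```

```text
t 10.85 tcp ch [-149.8   -0.6  168.6] F ch [2.3, -2.6, -0.2] M [-0.38 -0.51 -0.07] op 0.152
[ 1.411 -0.369] [-132.5  137.5]
t 11.1 tcp ch [-149.8   -0.7  168. ] F ch [-0.3, -2.2, 3.3] M [-0.37 -0.03 -0.06] op 0.151
[ 1.412 -0.374] [-132.3  137. ]
t 11.35 tcp ch [-149.8   -0.8  167.8] F ch [-2.5, -1.1, 12.4] M [-0.29  0.5  -0.02] op 0.152
[ 1.408 -0.377] [-132.1  136.7]
```

Floor found (bar at 137 mm by the linkage model, Fz 12 N). Unload slightly and draw to +x under the prong.

```bash
python3 -m crank '-0.04 0 -0.04 0 0 0 8; 0 0 0 0 0 0 8'>/dev/null; python3 e.py;for i in 1 2 3; do python3 -m crank '0 0 -0.05 0 0 0 8; 0 0 0 0 0 0 8'>/dev/null; python3 e.py; done
```

```text
t 11.6 tcp ch [-149.7   -0.7  167.9] F ch [-3.1, -3.7, 8.4] M [-0.5   0.51 -0.04] op 0.153
[ 1.404 -0.375] [-132.1  136.9]
t 11.85 tcp ch [-148.9   -0.7  167.9] F ch [-5.6, -2.2, 9.7] M [-0.63  0.82 -0.07] op 0.155
[ 1.372 -0.374] [-131.4  136.8]
t 12.1 tcp ch [-148.    -0.7  167.9] F ch [-6.9, -2.8, 10.8] M [-0.68  1.1  -0.05] op 0.153
[ 1.334 -0.371] [-130.6  136.8]
t 12.35 tcp ch [-147.1   -0.7  167.9] F ch [-8.5, -2.8, 12.7] M [-0.75  1.32 -0.08] op 0.148
[ 1.293 -0.368] [-129.8  136.8]
```

```bash
for i in 1 2 3; do python3 -m crank '-0.03 0 -0.06 0 0 0 8; 0 0 0 0 0 0 8'>/dev/null; python3 e.py; done
```

```text
t 12.6 tcp ch [-145.3   -0.6  168.2] F ch [-7.4, -3.1, 7.8] M [-0.74  1.04 -0.07] op 0.154
[ 1.214 -0.36 ] [-128.3  136.9]
t 12.85 tcp ch [-143.2   -0.6  168.6] F ch [-5.7, -3.1, 5.0] M [-0.77  0.69 -0.07] op 0.154
[ 1.121 -0.348] [-126.8  137. ]
t 13.1 tcp ch [-141.2   -0.5  168.9] F ch [-3.1, -4.3, 1.8] M [-0.79  0.42 -0.01] op 0.152
[ 1.03  -0.335] [-125.4  137.2]
```

```bash
for i in 1 2 3; do python3 -m crank '0 0 -0.05 0 0 0 8; 0 0 0 0 0 0 8'>/dev/null; python3 e.py; done;  python3 - <<'E'
from h import *
c=r.read_camera("side");f=c["frame"][:,:,::-1][130:210,310:390];cv2.imwrite("pics/side7.png",cv2.resize(f,None,fx=7,fy=7,interpolation=cv2.INTER_CUBIC))
E
```

```text
t 13.35 tcp ch [-140.3   -0.5  168.9] F ch [-5.2, -4.6, 2.5] M [-0.82  0.74 -0.03] op 0.152
[ 0.99 -0.33] [-124.8  137.1]
t 13.6 tcp ch [-139.3   -0.5  169. ] F ch [-6.4, -5.2, 4.4] M [-0.88  0.91 -0.03] op 0.152
[ 0.937 -0.322] [-124.1  137.1]
t 13.85 tcp ch [-138.1   -0.4  169.1] F ch [-7.9, -4.6, 5.7] M [-0.94  1.06 -0.07] op 0.153
[ 0.88  -0.314] [-123.3  137. ]
```

View pics/side7.png

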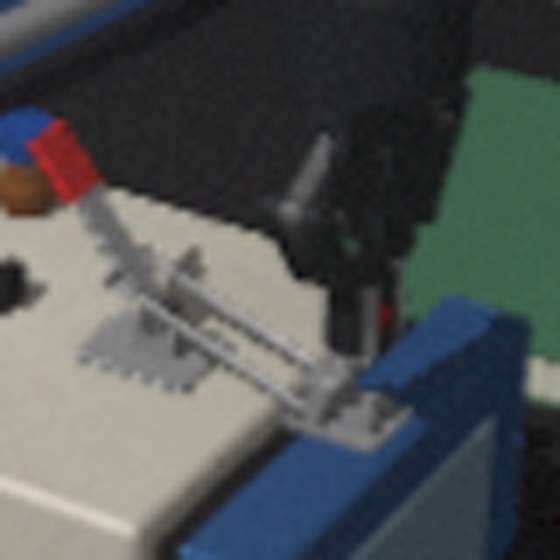

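The lever has followed to about 0.9 rad, and the bar is under the prong with the door starting to give (Fx −8 N). Unload a little, then open.

```bash
python3 -m crank '-0.04 0 0.05 0 0 0 8; 0 0 0 0 0 0 8'>/dev/null; python3 e.py; python3 -m crank '0 0 0 0 0 0 14; 0 0 0 0 0 0 20; 0 0 0 0 0 0 40; 0 0 0 0 0 0 50; 0 0 0 0 0 0 50'>/dev/null; python3 e.py;  python3 - <<'E'
from h import *
c=r.read_camera("side");f=c["frame"][:,:,::-1][130:210,310:390];cv2.imwrite("pics/side8.png",cv2.resize(f,None,fx=7,fy=7,interpolation=cv2.INTER_CUBIC))
E
```

```text
t 14.15 tcp ch [-138.1   -0.4  169.6] F ch [-3.0, -4.4, -2.4] M [-0.93  0.26 -0.04] op 0.153
[ 0.88  -0.309] [-123.5  137.5]
t 14.78 tcp ch [-134.7   -0.5  171.6] F ch [-0.2, -0.1, 0.8] M [-0.02 -0.04 -0.05] op 0.583
[ 0.715 -0.265] [-122.2  138.9]
```

View pics/side8.png

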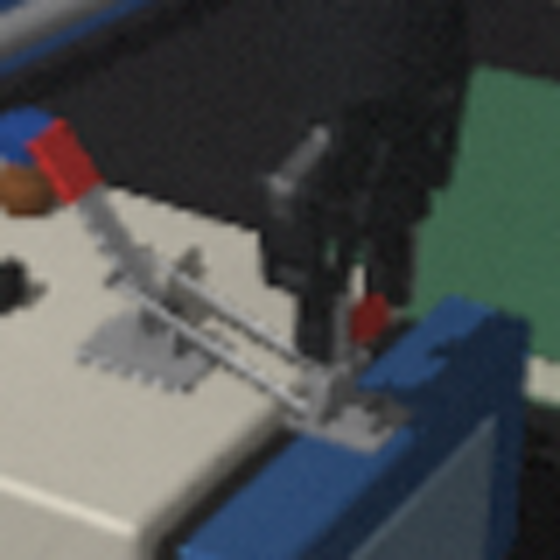

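Loop stayed hooked with the grip open (red roller free at crop (370,320)); lever ~0.9 rad. Lift off, close the fingers, go to the door side of the paddle.

```bash
python3 -m crank '-0.5 0 0 0 0 0 50; -0.9 0 0 0 0 0 50; -0.9 0 0 0 0 0 50; -0.3 0 -0.5 0 0 0 0; 0 0 -0.9 0 0 0 0; 0 0 -0.9 0 0 0 0; 0 0 -0.9 0 0 0 0; 0 0 -0.8 0 0 0 0; 0 0 0 0 0 0 0; 0 0 0 0 0 0 0'>/dev/null; python3 e.py;  python3 - <<'E'
from h import *
c=r.read_camera("side");print(proj(c,r.sense()["tcp_pos"]).round(1))
red,H,S,V=masks(c);m=red.copy();m[:135]=0;m[185:]=0;m[:,:300]=0;m[:,345:]=0
v,u=np.nonzero(m);print("paddle px",u.mean(),v.mean(),len(u))
for th in (.7,.8,.9,1.0):
    p=P0+76*np.array([np.cos(th),np.sin(th)])+3*np.array([-np.sin(th),np.cos(th)]);print(th,p.round(1),proj(c,wo([p[0],0,p[1]])).round(1))
f=c["frame"][:,:,::-1][110:210,290:390];cv2.imwrite("pics/side9.png",cv2.resize(f,None,fx=6,fy=6,interpolation=cv2.INTER_CUBIC))
E
```

```text
t 16.07 tcp ch [-15.4  -0.7 250. ] F ch [-0.7, -0.4, 0.3] M [-0.02  0.07  0.03] op 0.002
[-0.093  1.15 ] [-59.2 244. ]
[[325.8 143. ]]
paddle px 318.5820895522388 152.86567164179104 67
0.7 [ 16.2 203.3] [[316.7 154.2]]
0.8 [ 10.8 208.6] [[318.2 153.1]]
0.9 [  4.9 213.4] [[319.8 152.2]]
1.0 [ -1.5 217.6] [[321.6 151.5]]
```

View pics/side9.png

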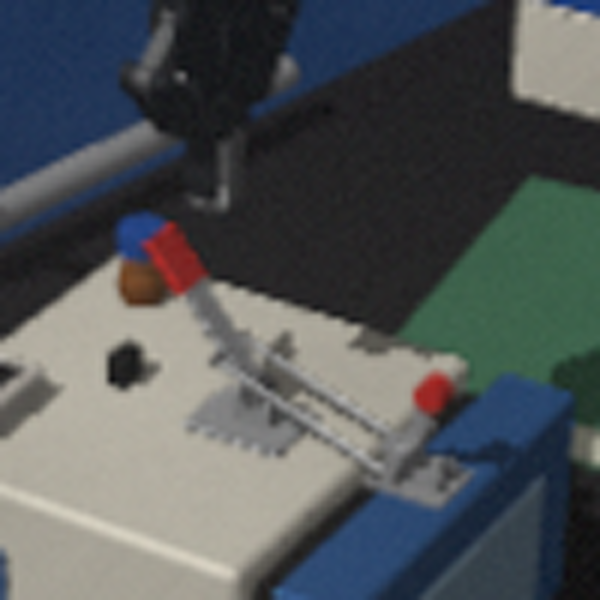

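The lever stands at ~0.83 rad with the closed fingers above and door-side of it (tip at crop (210,205), paddle (177,258)). Approach and contact.

```bash
python3 - <<'E'
import numpy as np
pr=None
for th in np.arange(.8,-.01,-.1):
    C=np.array([-40-11+76*np.cos(th)-3*np.sin(th),152+76*np.sin(th)+3*np.cos(th)])
    print(round(th,1),C.round(1),None if pr is None else ((pr[1]-C[1])/30).round(2),None if pr is None else (-(C-pr)[0]/30).round(2));pr=C
E
python3 -m crank '0.55 0 -0.15 0 0 0 0; 0.55 0 -0.16 0 0 0 0; 0 0 0 0 0 0 0' >/dev/null; python3 e.py
for i in 1 2 3; do python3 -m crank '0.1 0 -0.04 0 0 0 0; 0 0 0 0 0 0 0' >/dev/null; python3 e.py; done
```

```text
0.8 [-2.000e-01  2.086e+02] None None
0.7 [  5.2 203.3] 0.18 -0.18
0.6 [ 10.  197.4] 0.2 -0.16
0.5 [ 14.3 191.1] 0.21 -0.14
0.4 [ 17.8 184.4] 0.22 -0.12
0.3 [ 20.7 177.3] 0.23 -0.1
0.2 [ 22.9 170. ] 0.24 -0.07
0.1 [ 24.3 162.6] 0.25 -0.05
0.0 [ 25. 155.] 0.25 -0.02
t 16.5 tcp ch [-7.200e+00  1.000e-01  2.135e+02] F ch [-0.9, -0.5, -0.6] M [0.02 0.01 0.02] op 0.001
[-8.199  1.555] [-51.4 235. ]
t 16.75 tcp ch [ -4.2  -0.8 213.6] F ch [-0.1, -0.6, -0.1] M [-0.01 -0.02  0.  ] op -0.0
[-14.511   1.586] [-48.7 235.3]
t 17.0 tcp ch [ -2.9  -0.9 210.9] F ch [0.1, -0.3, 0.9] M [-0.01  0.03 -0.02] op -0.001
[-14.543   1.616] [-46.3 235.6]
t 17.25 tcp ch [ -1.9  -0.7 207.5] F ch [0.4, 0.2, 1.6] M [-0.05 -0.    0.  ] op 0.003
[-14.571   1.646] [-43.7 235.7]h.py:39: RuntimeWarning: The iteration is not making good progress, as measured by the 
 improvement from the last ten iterations.
  def fromrol(p,g=(1.57,-.3)): return fsolve(lambda q:rol(*q)-p,g)
h.py:39: RuntimeWarning: The iteration is not making good progress, as measured by the 
 improvement from the last ten iterations.
  def fromrol(p,g=(1.57,-.3)): return fsolve(lambda q:rol(*q)-p,g)
h.py:39: RuntimeWarning: The iteration is not making good progress, as measured by the 
 improvement from the last five Jacobian evaluations.
  def fromrol(p,g=(1.57,-.3)): return fsolve(lambda q:rol(*q)-p,g)
h.py:39: RuntimeWarning: The iteration is not making good progress, as measured by the 
 improvement from the last ten iterations.
  def fromrol(p,g=(1.57,-.3)): return fsolve(lambda q:rol(*q)-p,g)
```

Light contact (Fz 1.6 N). Now follow the arc in small steps.

```bash
cat > e2.py <<'E'
from h import *
rep()
E
python3 -m crank '0.09 0 -0.09 0 0 0 0; 0.09 0 -0.09 0 0 0 0; 0 0 0 0 0 0 0' >/dev/null; python3 e2.py
python3 -m crank '0.1 0 -0.08 0 0 0 0; 0.1 0 -0.08 0 0 0 0; 0 0 0 0 0 0 0' >/dev/null; python3 e2.py
```

```text
t 17.62 tcp ch [  3.7  -0.7 201.7] F ch [-0.2, -0.9, 0.3] M [ 0.08 -0.03 -0.02] op 0.004
t 18.0 tcp ch [  8.4  -0.6 195.7] F ch [0.4, -1.3, -0.2] M [-0.07  0.03 -0.03] op -0.0
```

```bash
python3 - <<'E'
from h import *
c=r.read_camera("side");f=c["frame"][:,:,::-1][110:210,290:390];cv2.imwrite("pics/side10.png",cv2.resize(f,None,fx=6,fy=6,interpolation=cv2.INTER_CUBIC))
E
```

```text
(no output)
```

View pics/side10.png

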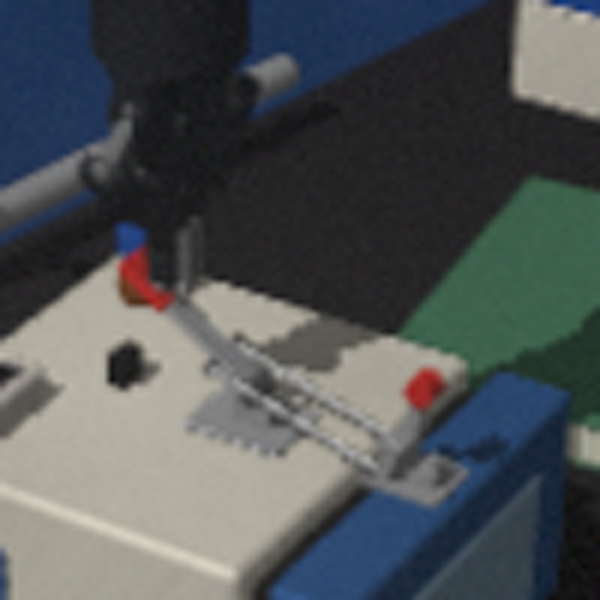

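Lever is going down with the loop still hooked. Continue.

```bash

python3 -m crank '0.1 0 -0.07 0 0 0 0; 0.11 0 -0.07 0 0 0 0; 0 0 0 0 0 0 0' >/dev/null; python3 e2.py
python3 -m crank '0.11 0 -0.06 0 0 0 0; 0.11 0 -0.06 0 0 0 0; 0 0 0 0 0 0 0' >/dev/null; python3 e2.py
python3 -m crank '0.12 0 -0.05 0 0 0 0; 0.12 0 -0.05 0 0 0 0; 0 0 0 0 0 0 0' >/dev/null; python3 e2.py
python3 - <<'E'
from h import *
c=r.read_camera("side");f=c["frame"][:,:,::-1][110:210,290:390];cv2.imwrite("pics/side11.png",cv2.resize(f,None,fx=6,fy=6,interpolation=cv2.INTER_CUBIC))
E
```

```text
t 18.43 tcp ch [ 12.6  -0.6 189.4] F ch [-0.5, -0.6, 0.4] M [-0.04  0.01 -0.01] op 0.002
t 18.8 tcp ch [ 16.2  -0.7 182.8] F ch [-0.2, -0.2, 0.6] M [ 0.02  0.02 -0.01] op -0.001
t 19.18 tcp ch [ 19.2  -0.7 175.6] F ch [-1.1, 0.8, -0.0] M [ 0.02 -0.03  0.  ] op 0.002
```

View pics/side11.png

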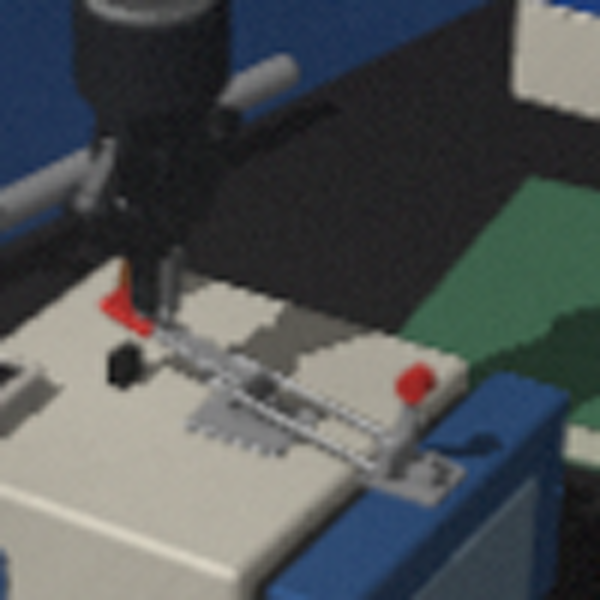

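```bash

python3 -m crank '0.12 0 -0.04 0 0 0 0; 0.12 0 -0.04 0 0 0 0; 0 0 0 0 0 0 0' >/dev/null; python3 e2.py
python3 -m crank '0.12 0 -0.03 0 0 0 0; 0.12 0 -0.03 0 0 0 0; 0 0 0 0 0 0 0' >/dev/null; python3 e2.py
python3 -m crank '0.12 0 -0.01 0 0 0 0; 0 0 0 0 0 0 0' >/dev/null; python3 e2.py
python3 -m crank '0.06 0 0 0 0 0 0; 0 0 0 0 0 0 0' >/dev/null; python3 e2.py
```

```text
t 19.6 tcp ch [ 21.4  -0.6 168.3] F ch [0.1, -0.2, -0.3] M [-0.05  0.   -0.04] op -0.003
t 19.98 tcp ch [ 23.2  -0.6 161.1] F ch [-0.8, -0.5, 0.7] M [-0.02  0.02  0.04] op -0.002
t 20.23 tcp ch [ 23.4  -0.6 157.7] F ch [-0.1, -1.0, -0.3] M [-0.02  0.06  0.01] op -0.002
t 20.48 tcp ch [ 23.5  -0.7 156.1] F ch [0.4, 0.9, 0.1] M [ 0.02 -0.04  0.  ] op -0.005
```

```bash

for i in 1 2; do python3 -m crank '0.05 0 0 0 0 0 0; 0 0 0 0 0 0 0' >/dev/null; python3 e2.py; done
python3 - <<'E'
from h import *
c=r.read_camera("side");f=c["frame"][:,:,::-1][130:210,290:390];cv2.imwrite("pics/side12.png",cv2.resize(f,None,fx=7,fy=7,interpolation=cv2.INTER_CUBIC))
X=cloud(c);red,H,S,V=masks(c)
for y0 in (-80,-60,-40,40,60,80):
    C=(X-O)@np.c_[EX,EY,EZ]; b=(abs(C[...,1]-y0)<8)&(abs(C[...,2]-130)<6)&(H>95)&(H<125)&(S>100)&(abs(C[...,0])<220)
    print(y0,C[b][:,0].min().round(1),C[b][:,0].max().round(1))
E
```

```text
t 20.73 tcp ch [ 23.8  -0.8 155.1] F ch [0.4, -0.1, 1.7] M [-0.03  0.09 -0.02] op 0.002
t 20.98 tcp ch [ 23.8  -0.8 155. ] F ch [-3.0, 1.0, 6.6] M [0.11 0.46 0.01] op 0.0
-80 -159.8 -117.6
-60 -161.2 -118.8
-40 -160.4 -118.6
40 -159.7 -118.4
60 -161.4 -118.6
80 -160.0 -116.5
```

View pics/side12.png

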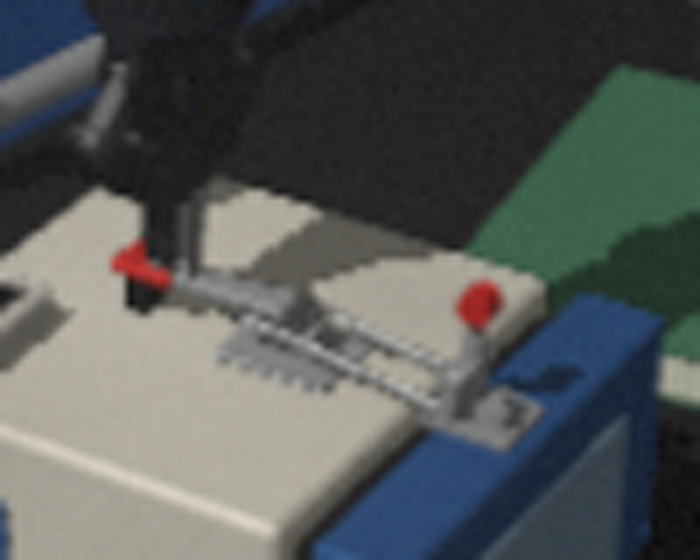

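Lever is on its stop (height 155 mm, 6.6 N reaction), and the door edges have moved about 5 mm towards the chamber. Back off and verify.

```bash

python3 -m crank '-0.1 0 0 0 0 0 0; -0.5 0 0 0 0 0 0; -0.9 0 0 0 0 0 0; -1 0 0.3 0 0 0 0; -1 0 0.6 0 0 0 0; -1 0 0.9 0 0 0 0; 0 0.9 0.9 0 0 0 0; 0 0.9 0.9 0 0 0 0; 0 0.9 0.9 0 0 0 0; 0 0.9 0.9 0 0 0 0; 0 0.9 0.9 0 0 0 0; 0 0.9 0.9 0 0 0 0; 0 0 0 0 0 0 0; 0 0 0 0 0 0 0' >/dev/null; python3 e2.py
python3 - <<'E'
from h import *
for n in("side","top"):
    c=r.read_camera(n);f=c["frame"][:,:,::-1];f=f[130:210,290:390] if n=="side" else f[140:250,300:420];cv2.imwrite(f"pics/{n}13.png",cv2.resize(f,None,fx=6,fy=5.4,interpolation=cv2.INTER_CUBIC))
    X=cloud(c);red,H,S,V=masks(c);C=(X-O)@np.c_[EX,EY,EZ]
    for y0 in (-60,60):
        b=(abs(C[...,1]-y0)<20)&(abs(C[...,2]-130)<6)&(H>95)&(H<125)&(S>100)&(abs(C[...,0])<220)
        print(n,y0,C[b][:,0].min().round(1),C[b][:,0].max().round(1))
    m=red&(abs(C[...,1])<40)&(abs(C[...,0])<220)&(C[...,2]>135)
    for nm,k in (("roller",m&(C[...,0]<-60)),("paddle",m&(C[...,0]>-30))): print(nm,np.median(C[k],0).round(1) if k.any() else None,k.sum(), [a.mean().round(1) for a in np.nonzero(k)[::-1]])
    for th in (0,.05,.1,.2):
        p=P0+76*np.array([np.cos(th),np.sin(th)])+3*np.array([-np.sin(th),np.cos(th)])
        b=137;B_=B(th);ph=np.arcsin((137-B_[1])/105);print(th,"paddle",proj(c,wo([p[0],0,p[1]])).round(1),"roller",rol(th,ph).round(1),proj(c,wo([rol(th,ph)[0],0,rol(th,ph)[1]])).round(1))
E
```

```text
t 22.77 tcp ch [-192.2 -162.6  288.7] F ch [-0.2, 1.1, -0.7] M [ 0.07 -0.02  0.05] op 0.003
side -60 -161.2 -116.5
side 60 -160.2 -119.1
roller [-128.4    6.9  188.6] 22 [np.float64(357.9), np.float64(173.2)]
paddle [ 34.2   8.7 155.5] 38 [np.float64(310.6), np.float64(167.4)]
0 paddle [[311.5 166.2]] roller [-126.3  184.6] [[358.3 173. ]]
0.05 paddle [[311.5 165.2]] roller [-126.6  184.5] [[358.4 173.1]]
0.1 paddle [[311.6 164.1]] roller [-127.   184.5] [[358.5 173.1]]
0.2 paddle [[311.9 162.2]] roller [-127.9  184.3] [[358.8 173.3]]
top -60 -156.9 -113.8
top 60 -156.4 -114.1
roller [-126.3   -1.4  189.5] 14 [np.float64(361.3), np.float64(220.6)]
paddle [ 36.6  -1.1 154.5] 47 [np.float64(350.9), np.float64(175.5)]
0 paddle [[350.5 175.7]] roller [-126.3  184.6] [[360.6 221.1]]
0.05 paddle [[350.6 175.5]] roller [-126.6  184.5] [[360.7 221.2]]
0.1 paddle [[350.7 175.4]] roller [-127.   184.5] [[360.7 221.3]]
0.2 paddle [[350.9 175.3]] roller [-127.9  184.3] [[360.7 221.6]]
```

View pics/side13.png

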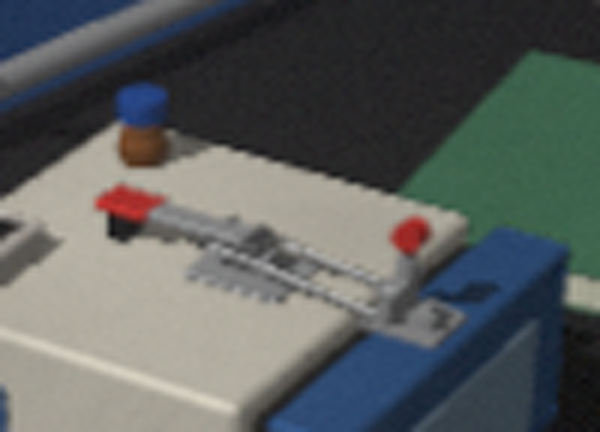

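View pics/top13.png

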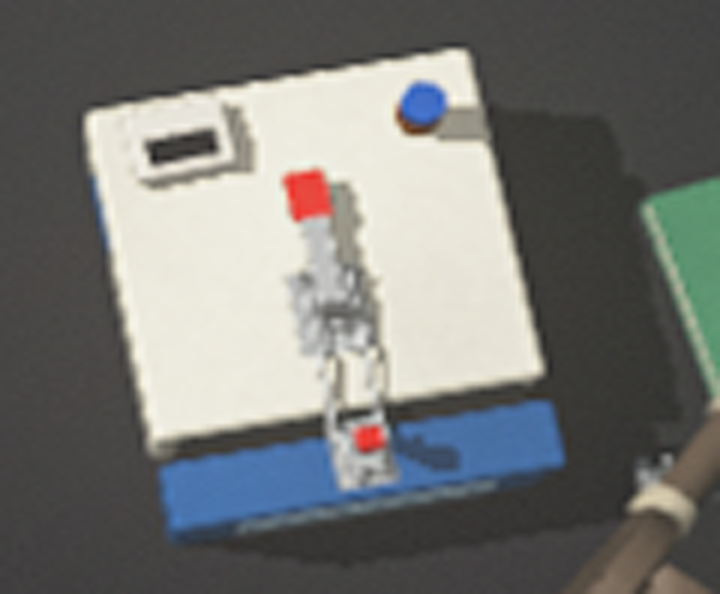

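Lever lies flat (paddle face 155 mm), and the roller is where the model puts it for the bar at 137 mm. The door is drawn in about 5 mm in both cameras. The timer and vial look unmoved, and the robot is clear.

```bash
python3 -c "
from rig import r
print(r.hand_in())"
```

```text
the job is handed in; nothing more can be done
None
```

The chamber is latched and I handed the job in at about 23 s of the 67 s. The hand-in gives no verdict, so this rests on my own checks.

**What I did:**
- I gripped the loop by its roller and brought the bar down over the keeper. It entered the slot after rubbing lightly on the block's wall, at about 6 N sideways.
- I felt the slot floor at about 12 N, then drew the bar to +x under the prong until the door began to give.
- I let go, moved to the door side of the paddle and pushed the lever over onto its stop with closed fingers, at no more than about 7 N. Then I backed away.

**Last checks:**
- **Lever:** flat in both cameras, with the paddle face at about 155 mm. That is within about 1 mm of the clamped height.
- **Bar:** I did not see it directly in the slot. The roller sits within about 1 px of where the linkage puts it for a bar at 137 mm.
- **Door:** drawn in by about 5 mm, by its edges in both cameras before and after.
- **Surroundings:** the timer and vial look unmoved in the pictures. I did not measure the other things on the bench; the arm did not go near them. The last wrist force was about 1 N, so the robot was touching nothing.

**Disagreements:**
- The two cameras differed by about 3 mm in x and 6 mm in y on the chamber's position. I used their average, which matched the fingertips in the side view.
- The paddle put the lever about 0.05 rad away from the linkage estimate before hooking.

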